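# Lock the slicer blade in its carrier

## Task

The slicer's round blade lies in its white carrier, ready to be taken to the wash. With the fingertips, push the slotted hub disc round by its pegs until the slot lines up with the locking bar, then push the bar by its upright tab through the slot until it is fully home in the keeper on the far side of the disc. Only push: do not lift the bar, leave everything else on the bench and the board where it is, and finish with the hand clear.

Things in the scene. Friction and masses are not known exactly. Their poses are not given: they have to be found in the camera images.
- carrier: White plastic board fixed to the bench, 200 x 345 mm, 12 thick. Origin: on the bench (board underside) below the disc's axis; z up; board spans x -100..100, y -230..115. The bar slides along its +y in an open-topped channel before the disc: y -210..-45, 14 wide inside, floor at z 26, walls 8 thick with top at z 38. Yaw varies up to 0.45 rad either way.
- keeper_stop (a point): Middle of the inner face of the keeper's end wall, beyond the disc, at carrier (0, 77, 34) mm. The bar is fully home when its nose meets this wall. The keeper is a pocket open at the top, 18 mm wide, from carrier y = 50 to 77, its walls' top at z 44.
- disc: Dark steel hub disc, 80 mm across, top at z 44; origin as the carrier's; turns either way without stops about the vertical axis and stays where left (friction 0.06 N m). A slot 18 mm wide runs right across it through the centre along the disc's y axis, open at top and ends, floor at z 25. Half a turn looks the same, so its y may point along carrier +y or -y. Starts at least 0.5 rad out of line.
- disc_peg_a (a point): Middle of the top of one of the disc's two upright round pegs: 12 mm thick, 26 tall (44 to 70 mm above the bench), at x = +27, y = 0 mm of the disc's frame. Push it sideways round the disc's axis. The 170 mm blade under the disc (z 13.5..16) turns with it.
- disc_peg_b (a point): The same for the other peg, at x = -27, y = 0 mm of the disc's frame.
- bar: Loose steel bar in the carrier's channel, 12 x 12 mm, 150 long along its y; origin under its middle (26 mm above the bench), z up. About 0.25 kg; a push of a few newtons slides it. Its nose (+y end) tapers to 4 mm over 12 mm and takes up a slot error under about 0.08 rad; further out of line, the disc blocks it. Nose starts 48 to 66 mm short of the disc's axis; travel 125 to 143 mm.
- bar_nose (a point): Tip of the bar's nose, at half its height.
- bar_tab (a point): Middle of the rear (pushing) face of the bar's upright tab at the tail: a plate 40 mm wide across the bar, 10 mm thick along it, 42 to 76 mm above the bench. This point is 150 mm behind the nose and 59 mm above the bench.
- hub_nut: Bystander: steel nut, 34 mm across, 24 mm tall, loose on the carrier's board beside the channel (carrier +x side). Origin under its centre.
- hub_key: Bystander: steel wrench 130 mm long, lying loose on the carrier's board on the other side of the channel (carrier -x side).
- bowl: Bystander: small white bowl, 100 mm across, 45 mm tall, beyond the carrier. Origin under its centre.
- jar: Bystander: glass jar with steel cap, 60 mm across, 65 mm tall, beyond the carrier. Origin under its centre.
- spoon: Bystander: wooden-handled spoon, 190 mm long, to the right.
- mug: Bystander: white mug, 76 mm across, 85 mm tall, to the right.
- mill: Bystander: wooden pepper mill, 56 mm across, 147 mm tall, to the left.
There are look-alikes about, which are no part of the job. Leave any red or turquoise look-alike of the bar alone.

How it is judged (in metres and radians):
On the way, in this order (a step that is already met when the one before it is completed fails the run):
1. slot in line with the bar (0.15 rad) before the bar goes in (angle between the y axis of disc and the y axis of carrier, either way round below 0.15 rad and y of bar_nose in the frame of carrier below -0.02 m), for 0.1 s.
2. the bar has come out of the far side of the disc (y of bar_nose in the frame of carrier above 0.05 m), for 0.1 s.
At the end, for the whole second after the job is handed in: The bar lies flat through the slot with its nose within 5 mm of the keeper's end wall (within 6 mm of the keeper's centre line), the slot within 0.12 rad of the bar, and the bar at rest (y of bar_nose in the frame of carrier above 0.072 m and x of bar_nose in the frame of carrier between -0.006 and 0.006 m and z of bar_nose in the frame of carrier below 0.038 m and angle between the y axis of disc and the y axis of carrier, either way round below 0.12 rad and angle between the y axis of bar and the y axis of carrier, either way round below 0.1 rad and angle between bar's own z axis and vertical below 0.08 rad and linear speed of bar below 0.01 m/s); the robot touches nothing.
It fails at once if the bar is lifted out of its channel (middle, nose or tail 10 mm up) (height (world z) of bar above 0.036 m or height (world z) of bar_nose above 0.043 m or height (world z) of bar_tab above 0.07 m).
It fails at once if the nut or the wrench on the board is moved by more than 25 mm (distance of any of hub_nut, hub_key from where it was at the start of the episode above 0.025 m).
It fails at once if a bystander on the bench is moved by more than 25 mm (distance of any of bowl, jar, spoon, mug, mill from where it was at the start of the episode above 0.025 m).
It fails at once if a bystander is tipped over (angle between any of jar, mug, mill's own z axis and vertical above 0.6 rad).
It also fails if it takes over 48 s, if anything falls off the work surface, if the arm or the gripper's body presses on something with over 40 N, if the wrist force passes 120 N, or if a joint passes its speed limit or range.

## Robot

A 6-joint arm with a two-finger parallel gripper is mounted at the origin on the work surface. World frame = base frame: x ahead of the robot, y to its left, z up, the work surface at z = 0. Lengths are in mm, angles in degrees, forces in N, time in s.
With the tool pointing down it reaches from about 350 to 850 mm from the base axis. Payload 8.1 kg.
Tool frame: the origin (TCP) lies on the mounting face of the last link; the fingertips stand 173 mm ahead of it and the grasp point (between the pads) lies 155 mm ahead of it; z points along the fingers, y is the direction in which the jaws open and shut (so a half turn about z gives the same grasp; the last joint's range is limited). The gripper opens to 85 mm and grips with 20 to 120 N. Pads are 22 mm wide; open, the fingers measure 114 mm over their backs; the gripper's body (76 mm by 85 mm) begins 54 mm behind the grasp point. The pads swing forward as they close: fully open they stand 13 mm farther back than shut.
Start: joints at [-4.893, 7.471, 85.268, -0, 87.261, -4.893], TCP at [600.006, 0.022, 404.692] pointing down, gripper open.
Joint ranges: [-169.43, 169.43], [-51.17, 129.36], [1.28, 143.12], [-76.62, 256.62], [0, 156.53], [-152.29, 152.29]. Speed limits (degrees/s): [136.94, 136.94, 159.86, 180, 180, 180].

## Interface

Orientations are given as [roll, pitch, yaw] about the fixed x, y, z axes, in that order (R = Rz(yaw) Ry(pitch) Rx(roll)).
In Python, from bench import * gives the robot as it stands.
- The arm moves only by the shell command python3 -m jog 'ROWS' [FORCE]. ROWS is JSON, a list of rows, each an object of numbers: "tx", "ty", "tz": the shift along the tool's x, y, z as a fraction of full scale; "ax", "ay", "az": the turn, a rotation vector about the tool's x, y, z as a fraction of full scale; "hand": the opening, from 0 (shut) to 1 (fully open). A call has 1 to 5 rows; each row is the pose to reach, as a shift and turn from the pose commanded when the call began, along the tool's axes at that moment; what a row does not reach only later rows make up. Full scale, the value 1, is 150 mm for a shift and 45 degrees for a turn. A row lasts 1/12 s, in which the tool goes at most 41.7 mm and 7.16 degrees, less where a joint would pass 70% of its speed; a pose out of reach is approached as far as the arm can. A call with a number of a shift or a turn outside -1 to 1 is refused whole. A call with a gripper value outside its range is refused whole. The fingers move at their own pace and stop on an object; FORCE is the grip in N (left out, the last holds). Time passes only in rows, so rows that repeat a pose let the fingers close. It gives the time, the measured TCP pose, the force and the opening at its end, in the units of the state.
- sense(): the state, without advancing time (a new reading comes with each control period).
- snapshot(name): name is "scene" or "side" or "wrist"; returns a dict with "pixels" (420x560x3 uint8, red, green, blue), "z_map" (420x560 float32, mm along the optical axis (not along the pixel's ray), 0 where there is no reading), "intrinsics" (3x3 intrinsics, pixels), "D" ([k1, k2, p1, p2, k3] as OpenCV has them; the pictures are not rectified), "R" (3x3) and "t" (3): a world point X has camera coordinates R X + t. Camera axes: x right, y down, z forward; pixel columns grow to the right and rows downward; lengths in mm; the calibration is good to about 2 mm. A picture is of the moment at which its call begins.
- hand_in(): hands the job in, once; it reports no verdict.
The state is a dict: "time": time; "joint_pos": joint angles; "qd": joint speeds; "joint_efforts": joint torques, N m; "tool_pos": TCP position; "tcp_rot": TCP orientation; "ft_force": force on the tool from outside, world axes, zero at the start; "wrist_torque": the same for the moment, N m; "finger_gap": finger opening in mm.
Only numpy, scipy, OpenCV 4.12 (cv2) and the standard library are available. Lean on these libraries where they do the work, as an engineer would, in place of code of your own. Each camera call takes 0.05 s, during which the arm holds its last target.

## Working session

There is one attempt and no reset: what is moved stays moved. The work goes in short steps, Python scripts to look and compute and a shell command to move; the robot and the scene stay as the last step left them, time stands still between calls to the robot, and variables do not carry over. Pictures are saved under pics/ and viewed, and the job is handed in when it is done.

```bash
mkdir -p pics; python3 - <<'E'
from bench import *
import cv2, pickle
for n in ("scene","side","wrist"):
    s=snapshot(n); pickle.dump(s,open(f"{n}0.pkl","wb"))
    cv2.imwrite(f"pics/{n}0.png",cv2.cvtColor(s["pixels"],cv2.COLOR_RGB2BGR))
s=sense(); print(s)
E
```

```text
{'time': 0.15, 'joint_pos': array([-4.89240183e+00,  7.50547734e+00,  8.53152912e+01, -1.73786956e-03,
        8.72607386e+01, -4.89495317e+00]), 'qd': array([-0.07165158, -0.17460691, -0.25349992, -0.08770135, -0.01402587,
        0.11535231]), 'joint_efforts': array([ 1.01583330e-03, -5.70061326e+01, -5.01160097e+01, -1.39109225e-04,
        9.69119486e-03, -7.10949371e-05]), 'tool_pos': array([5.99826616e+02, 3.82511315e-02, 4.03878704e+02]), 'tcp_rot': array([-1.79918642e+02, -5.22549963e-03,  9.00026319e+01]), 'ft_force': array([ 0.50642366, -0.20350079,  0.64320038]), 'wrist_torque': array([-0.02418909,  0.03055952, -0.00438689]), 'finger_gap': 85.307001587688}
```

View pics/scene0.png

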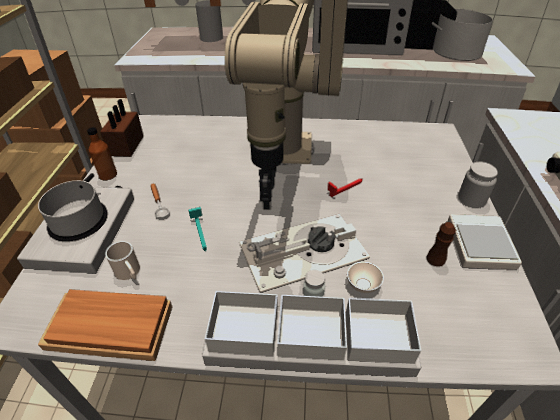

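View pics/side0.png

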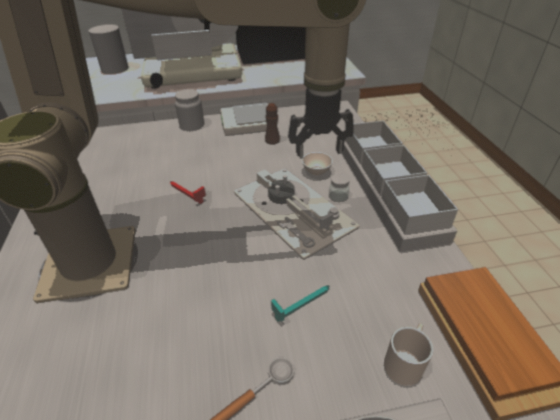

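View pics/wrist0.png

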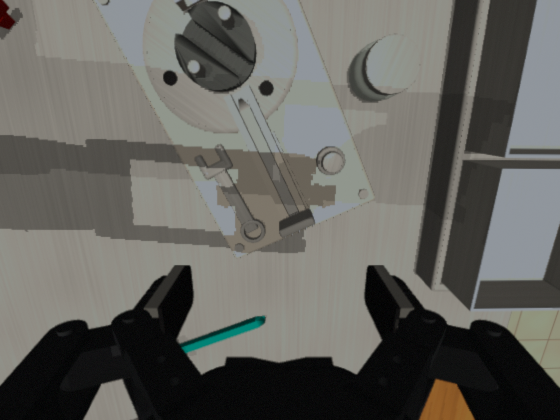

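The wrist picture shows the job clearly: disc near (216,45), pegs at about (224,13) and (194,67), bar nose near (243,103), tab near (296,222), nut at (330,160) and wrench from (213,160) to (252,230). The red and turquoise look-alikes lie off the board. I'll enlarge it to confirm before measuring.

```bash
cat > h.py <<'E'
import numpy as np, cv2, pickle
def load(n): return pickle.load(open(n,"rb"))
def ray(s,uv,z):
    """pixel -> world point on plane at height z"""
    p=cv2.undistortPoints(np.array([[uv]],float),np.array(s["intrinsics"]),np.array(s["D"],float))[0,0]
    R=np.array(s["R"]);t=np.array(s["t"]).ravel()
    c=-R.T@t; d=R.T@np.array([p[0],p[1],1.0])
    return c+d*(z-c[2])/d[2]
def depthpt(s,uv):
    u,v=uv; z=float(s["z_map"][int(v),int(u)])
    p=cv2.undistortPoints(np.array([[uv]],float),np.array(s["intrinsics"]),np.array(s["D"],float))[0,0]
    R=np.array(s["R"]);t=np.array(s["t"]).ravel()
    return R.T@(np.array([p[0]*z,p[1]*z,z])-t)
def world(s):
    H,W=s["z_map"].shape
    v,u=np.mgrid[0:H,0:W]
    p=cv2.undistortPoints(np.stack([u.ravel(),v.ravel()],1)[:,None].astype(float),np.array(s["intrinsics"]),np.array(s["D"],float))[:,0]
    z=s["z_map"].ravel()
    P=np.stack([p[:,0]*z,p[:,1]*z,z],1)-np.array(s["t"]).ravel()
    X=P@np.array(s["R"]); X[z==0]=np.nan
    return X.reshape(H,W,3)
E
python3 - <<'E'
from h import *
s=load("wrist0.pkl")
im=cv2.cvtColor(s["pixels"],cv2.COLOR_RGB2BGR)[0:260,130:390]
cv2.imwrite("pics/crop0.png",cv2.resize(im,None,fx=2.3,fy=2.3,interpolation=cv2.INTER_CUBIC))
X=world(s)
for n,uv in dict(pegA=(224,13),pegB=(194,67),tab=(296,222),nut=(330,160),disc=(235,65),board=(330,120),jar=(392,64)).items(): print(n,X[uv[1],uv[0]].round(1))
Z=np.clip(X[...,2]*2.5,0,255); Z=np.nan_to_num(Z).astype(np.uint8)
cv2.imwrite("pics/z0.png",cv2.resize(Z[0:260,130:390],None,fx=2.3,fy=2.3,interpolation=0))
E
```

```text
pegA [550.4 166.5  71.8]
pegB [520.  122.4  71. ]
tab [617.7 -29.4  76. ]
nut [657.2  31.2  36.7]
disc [552.7 130.6  28.7]
board [658.8  74.4  13.8]
jar [706.4 125.9  66.6]
```

View pics/crop0.png

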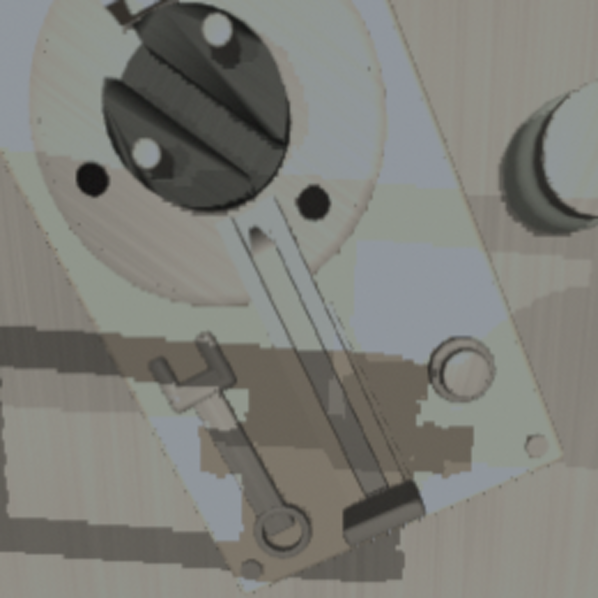

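View pics/z0.png

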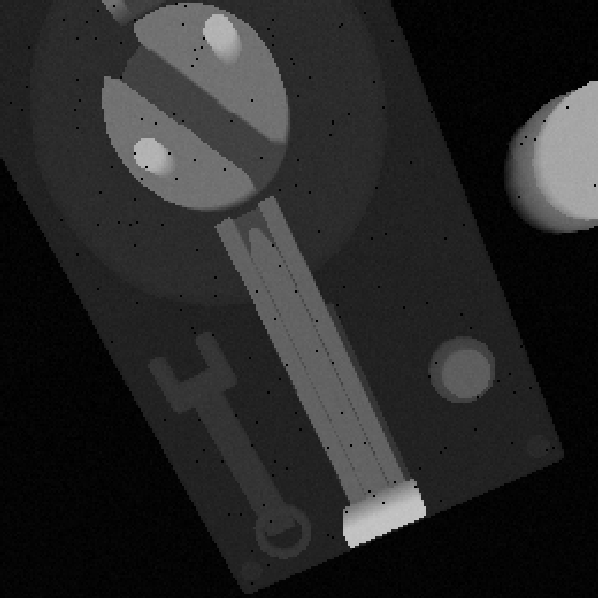

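The crops confirm the target: the steel bar in the white board's channel, with its tab at crop (385,512) and nose at (257,235), and a slotted disc with pegs at crop (218,30) and (148,155). Next I'll compute poses from the depth map.

```bash
cat > meas.py <<'E'
from h import *
def measure(s,verbose=True):
    X=world(s); Z=X[...,2]; out={}
    def comps(m):
        n,l,st,c=cv2.connectedComponentsWithStats(m.astype(np.uint8)); return n,l,st,c
    m=(Z>66.5)&(Z<82)
    n,l,st,c=comps(m)
    for i in range(1,n):
        if st[i,4]<25: continue
        P=X[l==i]; r=cv2.minAreaRect(P[:,:2].astype(np.float32))
        if verbose: print("comp",st[i],P.mean(0).round(1),"rect",np.round(r[0],1),np.round(r[1],1),round(r[2],1))
    return X
E
python3 - <<'E'
from meas import *
s=load("wrist0.pkl")
X=measure(s); Z=X[...,2]
# board edges: plane z ~12
m=((Z>8)&(Z<20)); 
P=X[m][:,:2].astype(np.float32)
n,l,st,c=cv2.connectedComponentsWithStats(((Z>9)&(Z<60)).astype(np.uint8))
i=1+np.argmax(st[1:,4]); 
P=X[l==i][:,:2].astype(np.float32)
h=cv2.approxPolyDP(cv2.convexHull(P),6,True)[:,0]; print(h.round(1))
# channel walls region z 35..41 
m=((Z>35.5)&(Z<40.5)); n,l,st,c=cv2.connectedComponentsWithStats(m.astype(np.uint8))
for i in range(1,n):
    if st[i,4]>150:
        r=cv2.minAreaRect(X[l==i][:,:2].astype(np.float32)); print(st[i],np.round(r[0],1),np.round(r[1],1),r[2], cv2.boxPoints(r).round(1).tolist())
m=((Z>41.5)&(Z<50)); n,l,st,c=cv2.connectedComponentsWithStats(m.astype(np.uint8))
for i in range(1,n):
    if st[i,4]>60:
        r=cv2.minAreaRect(X[l==i][:,:2].astype(np.float32)); print('44',st[i],np.round(r[0],1),np.round(r[1],1),r[2])
E
```

```text
comp [ 474    0   38  154 1632] [799.8 116.   74.4] rect [799.9 112.3] [  3.3 136.2] 0.0
comp [218   6  14  16 165] [550.9 166.5  70.9] rect [550.6 166.9] [10.9 11.1] 33.1
comp [388  34  14  10  51] [706.  147.9  67. ] rect [706.3 147.6] [ 7.4 12.2] 89.6
comp [366  39  54  55 890] [706.8 123.6  67.1] rect [707.1 122.9] [50.8 46.3] 5.2
comp [188  60  14  14 152] [520.3 122.8  70.9] rect [519.9 122.9] [11.2 11.4] 87.0
comp [509 149  51   3  94] [858.2  47.4  73.5] rect [859.1  47.5] [ 1.1 61.2] 89.1
comp [ 447  162  113  132 1397] [805.2 -26.8  74.2] rect [812.9 -19.4] [176.   79.5] 58.3
comp [279 214  36  24 420] [618.2 -33.1  75.9] rect [618.3 -34.1] [39.7 10.3] 26.3
comp [478 261  82  33 707] [ 888.1 -110.4   73.7] rect [ 882.3 -111. ] [104.1  31.2] 17.5
[[ 718.1  -23. ]
 [ 620.6  197. ]
 [ 401.8  197.9]
 [ 540.5 -100.4]]
[425   0  49 285 723] [790.2  30.8] [  3.3 318.6] 0.09956182539463043 [[788.2999877929688, 190.10000610351562], [788.7999877929688, -128.5], [792.0999755859375, -128.5], [791.5999755859375, 190.10000610351562]]
[355  39  41  61 249] [696.3 121.2] [33.9 58. ] 22.168
[... 187 characters left out ...]
36. ] [ 30.6 150.7] 25.236289978027344 [[539.5999755859375, 97.5999984741211], [603.7999877929688, -38.70000076293945], [631.5, -25.600000381469727], [567.2000122070312, 110.69999694824219]]
[322 152  21  21 340] [659.9  29.1] [22.6 22.7] 47.88203811645508 [[643.9000244140625, 28.299999237060547], [660.7000122070312, 13.0], [675.9000244140625, 29.799999237060547], [659.0999755859375, 45.099998474121094]]
44 [ 188    1   67   60 1840] [548.5 164.9] [31.5 75.2] 54.70442199707031
44 [ 428    0   54  291 1625] [791.3  29.2] [318.3   6.7] 89.81427001953125
44 [ 174   33   66   57 1676] [520.9 125.4] [30.8 75.8] 55.66133117675781
44 [358  51  26  47 141] [690.9 116.7] [16.1 47.8] 27.13734245300293
```

Measured from the pegs, tab and channel walls, in world mm:
- Disc axis is at (535.4, 144.8). The peg line is at 55.1°, so the slot is at 145.1°.
- Channel (carrier +y) is at 115.1°, so the disc must turn 30° clockwise.
- The tab's rear face is about 202 mm behind the axis and the nose about 52 mm short of it.

I'll put the open hand over the disc with its jaws along the peg line.

```bash
python3 -m jog '[{"tx":0.965,"ty":-0.431,"az":-0.79,"hand":1},{"tx":0.965,"ty":-0.431,"az":-0.79,"hand":1},{"tx":0.965,"ty":-0.431,"az":-0.79,"hand":1},{"tx":0.965,"ty":-0.431,"az":-0.79,"hand":1},{"tx":0.965,"ty":-0.431,"az":-0.79,"hand":1}]' 20; python3 -c "
from bench import *
s=sense();print(s['tool_pos'],s['tcp_rot'],s['joint_pos'])"
```

```text
[5.99826616e+02 3.82511315e-02 4.03878704e+02] [-1.79918642e+02 -5.22549963e-03  9.00026319e+01] [-4.89240183e+00  7.50547734e+00  8.53152912e+01 -1.73786956e-03
  8.72607386e+01 -4.89495317e+00]invalid input at $[0]: expected keys tx, ty, tz, ax, ay, az, hand
```

All keys are required.

```bash
python3 -m jog '[{"tx":0.965,"ty":-0.431,"tz":0,"ax":0,"ay":0,"az":-0.79,"hand":1},{"tx":0.965,"ty":-0.431,"tz":0,"ax":0,"ay":0,"az":-0.79,"hand":1},{"tx":0.965,"ty":-0.431,"tz":0,"ax":0,"ay":0,"az":-0.79,"hand":1},{"tx":0.965,"ty":-0.431,"tz":0,"ax":0,"ay":0,"az":-0.79,"hand":1},{"tx":0.965,"ty":-0.431,"tz":0,"ax":0,"ay":0,"az":-0.79,"hand":1}]' 20; python3 -c "
from bench import *
s=sense();print(s['tool_pos'],s['tcp_rot'],s['joint_pos'])"
```

```text
time: 0.57
tool_pos: [533.0, 149.6, 404.5]
tcp_rot: [180.0, -0.2, 126.2]
ft_force: [-0.4, -0.1, -0.0]
finger_gap: 85.4
[532.96132788 149.60005507 404.4596579 ] [ 1.79993772e+02 -1.55772232e-01  1.26167542e+02] [ 10.32258046   0.32197343  92.76740216   0.14310609  86.97293586
 -25.85258743]
```

```bash
python3 -m jog '[{"tx":0,"ty":0,"tz":0.4,"ax":0,"ay":0,"az":-0.434,"hand":1},{"tx":0,"ty":0,"tz":0.4,"ax":0,"ay":0,"az":-0.434,"hand":1},{"tx":0,"ty":0,"tz":0.4,"ax":0,"ay":0,"az":-0.434,"hand":1},{"tx":0,"ty":0,"tz":0.4,"ax":0,"ay":0,"az":-0.434,"hand":1},{"tx":0,"ty":0,"tz":0.4,"ax":0,"ay":0,"az":-0.434,"hand":1}]'; python3 - <<'E'
from bench import *
from meas import *
s=snapshot("wrist"); pickle.dump(s,open("wrist1.pkl","wb"))
cv2.imwrite("pics/wrist1.png",cv2.cvtColor(s["pixels"],cv2.COLOR_RGB2BGR))
measure(s); q=sense(); print(q['tool_pos'],q['tcp_rot'])
E
```

```text
time: 0.98
tool_pos: [535.4, 144.8, 344.7]
tcp_rot: [-180.0, -0.0, 144.9]
ft_force: [0.4, -0.4, 0.4]
finger_gap: 85.4
comp [242 203  14  14 155] [518.5 124.   71.1] rect [518.8 123.7] [11.4 11.1] 40.9
comp [304 203  14  14 150] [549.3 167.7  71.1] rect [549.7 167.6] [11.2 11. ] 37.8
comp [522 324  38  32 589] [799.8 285.   74.1] rect [799.4 287.6] [ 5.2 42.9] 0.3
comp [336 329  45  41 537] [703.1 124.9  66.9] rect [701.1 123.4] [38.3 51.5] 28.4
comp [353 330   6  10  27] [687.1 132.2  66.9] rect [687.9 132.2] [ 5.2 10.6] 59.2
comp [195 365  10   9  38] [630.7 -23.7  69.3] rect [629.6 -24.1] [11.2  2.5] 19.9
comp [424 382  36  27 434] [799.7 171.   75.5] rect [799.8 167.7] [ 4.7 41.9] 2.0
[535.62806464 144.79718312 345.36411564] [1.79959222e+02 4.08328233e-02 1.44877524e+02]
```

View pics/wrist1.png

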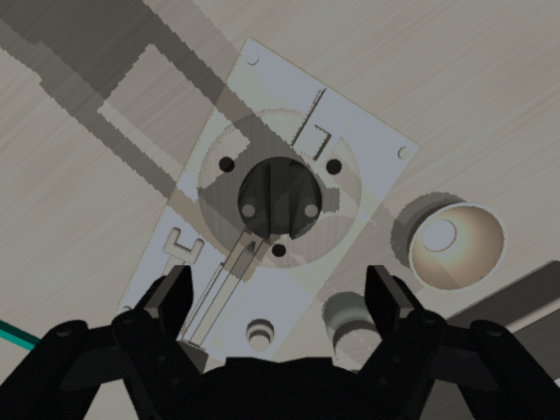

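The wrist view now shows both pegs level at (249,210) and (311,210), so the jaws lie along the peg line. The slot is vertical in this view and the channel is slanted about 30°. The two fixes of the axis agree to about 1.5 mm. I'll descend straddling the pegs, keeping the tips above the disc top.

```bash
python3 -m jog '[{"tx":0.006,"ty":0,"tz":0.25,"ax":0,"ay":0,"az":0,"hand":1},{"tx":0.006,"ty":0,"tz":0.5,"ax":0,"ay":0,"az":0,"hand":1},{"tx":0.006,"ty":0,"tz":0.7,"ax":0,"ay":0,"az":0,"hand":1},{"tx":0.006,"ty":0,"tz":0.825,"ax":0,"ay":0,"az":0,"hand":1},{"tx":0.006,"ty":0,"tz":0.825,"ax":0,"ay":0,"az":0,"hand":1}]'; python3 -m jog '[{"tx":0,"ty":0,"tz":0,"ax":0,"ay":0,"az":0,"hand":0.65},{"tx":0,"ty":0,"tz":0,"ax":0,"ay":0,"az":0,"hand":0.65},{"tx":0,"ty":0,"tz":0,"ax":0,"ay":0,"az":0,"hand":0.65},{"tx":0,"ty":0,"tz":0,"ax":0,"ay":0,"az":0,"hand":0.65},{"tx":0,"ty":0,"tz":0,"ax":0,"ay":0,"az":0,"hand":0.65}]' 20
```

```text
time: 1.45
tool_pos: [532.7, 144.8, 216.8]
tcp_rot: [-179.7, -0.3, 144.9]
ft_force: [-0.6, -0.3, -1.2]
finger_gap: 85.1
time: 1.87
tool_pos: [535.5, 145.2, 223.4]
tcp_rot: [179.9, 0.1, 145.1]
ft_force: [-4.7, -1.9, 6.4]
finger_gap: 64.7
```

The fingers stopped on the pegs at a 65 mm gap. Turning 30° clockwise.

```bash
python3 -m jog '[{"tx":0,"ty":0,"tz":0,"ax":0,"ay":0,"az":0.1,"hand":0.65},{"tx":0,"ty":0,"tz":0,"ax":0,"ay":0,"az":0.24,"hand":0.65},{"tx":0,"ty":0,"tz":0,"ax":0,"ay":0,"az":0.38,"hand":0.65},{"tx":0,"ty":0,"tz":0,"ax":0,"ay":0,"az":0.52,"hand":0.65},{"tx":0,"ty":0,"tz":0,"ax":0,"ay":0,"az":0.667,"hand":0.65}]'; python3 -m jog '[{"tx":0,"ty":0,"tz":0,"ax":0,"ay":0,"az":0,"hand":0.65},{"tx":0,"ty":0,"tz":0,"ax":0,"ay":0,"az":0,"hand":0.65},{"tx":0,"ty":0,"tz":0,"ax":0,"ay":0,"az":0,"hand":0.65}]'; python3 -m jog '[{"tx":0,"ty":0,"tz":0,"ax":0,"ay":0,"az":0,"hand":1},{"tx":0,"ty":0,"tz":0,"ax":0,"ay":0,"az":0,"hand":1},{"tx":0,"ty":0,"tz":0,"ax":0,"ay":0,"az":0,"hand":1},{"tx":0,"ty":0,"tz":0,"ax":0,"ay":0,"az":0,"hand":1}]'
```

```text
time: 2.28
tool_pos: [535.2, 145.0, 223.4]
tcp_rot: [179.9, 0.1, 114.7]
ft_force: [-8.3, -5.2, 10.1]
finger_gap: 64.5
time: 2.53
tool_pos: [535.2, 145.0, 223.4]
tcp_rot: [179.9, 0.1, 115.0]
ft_force: [-6.3, -4.7, 10.5]
finger_gap: 64.7
time: 2.87
tool_pos: [535.0, 145.4, 221.5]
tcp_rot: [179.9, 0.0, 115.1]
ft_force: [0.7, 0.5, 0.3]
finger_gap: 85.3
```

```bash
python3 -m jog '[{"tx":0,"ty":0,"tz":-0.25,"ax":0,"ay":0,"az":0,"hand":1},{"tx":0,"ty":0,"tz":-0.5,"ax":0,"ay":0,"az":0,"hand":1},{"tx":0,"ty":0,"tz":-0.75,"ax":0,"ay":0,"az":0,"hand":1},{"tx":-0.3,"ty":0,"tz":-1,"ax":0,"ay":0,"az":0,"hand":1},{"tx":-0.5,"ty":0,"tz":-1,"ax":0,"ay":0,"az":0,"hand":1}]';  python3 -m jog '[{"tx":-0.27,"ty":0,"tz":-0.2,"ax":0,"ay":0,"az":0,"hand":0},{"tx":-0.5,"ty":0,"tz":-0.2,"ax":0,"ay":0,"az":0,"hand":0},{"tx":-0.5,"ty":0,"tz":-0.2,"ax":0,"ay":0,"az":0,"hand":0},{"tx":-0.5,"ty":0,"tz":-0.2,"ax":0,"ay":0,"az":0,"hand":0},{"tx":-0.5,"ty":0,"tz":-0.2,"ax":0,"ay":0,"az":0,"hand":0}]'; python3 - <<'E'
from bench import *
from meas import *
s=snapshot("wrist"); pickle.dump(s,open("wrist2.pkl","wb"))
cv2.imwrite("pics/wrist2.png",cv2.cvtColor(s["pixels"],cv2.COLOR_RGB2BGR))
measure(s); q=sense(); print(q['tool_pos'],q['tcp_rot'])
E
```

```text
time: 3.28
tool_pos: [566.2, 81.4, 376.6]
tcp_rot: [179.5, 0.1, 115.3]
ft_force: [1.8, 0.3, 0.8]
finger_gap: 85.5
time: 3.7
tool_pos: [597.0, 11.7, 399.8]
tcp_rot: [-180.0, -0.0, 115.0]
ft_force: [0.4, 0.5, -0.6]
finger_gap: 25.4
comp [243  30  13  16 165] [510.5 133.   71.2] rect [510.2 133.2] [11.4 11.6] 39.2
comp [303  30  14  16 167] [559.4 155.7  71. ] rect [559.4 156. ] [11.4 11.7] 5.2
comp [549  91  11  24 145] [801.4 208.2  70.7] rect [802.3 209. ] [11.7 22.1] 39.7
comp [401 113  52  53 870] [707.3 124.3  67.1] rect [707.7 124.4] [48.5 51.2] 76.8
comp [ 456  117   99  133 1672] [799.8 123.4  74.4] rect [799.9 119.3] [150.5   3.7] 90.0
comp [408 123   8  10  31] [686.4 128.7  67.1] rect [686.4 129. ] [5.4 9.2] 56.3
comp [261 235  37  12 417] [617.6 -32.8  75.6] rect [618.1 -33.7] [39.6  9.6] 25.2
comp [410 252 138  63 872] [814.5   2.8  74.3] rect [845.7  22.1] [156.2  71.1] 32.8
comp [499 262  61  28 298] [915.8  54.3  73.1] rect [891.   48.5] [84.1 25.6] 17.8
comp [481 299  61  66 999] [926.8 -22.8  74.3] rect [927.2 -25.6] [  5.7 101.1] 0.6
[596.76406038  12.37696641 399.57284263] [-1.79951608e+02 -5.88012262e-02  1.15079821e+02]
```

View pics/wrist2.png

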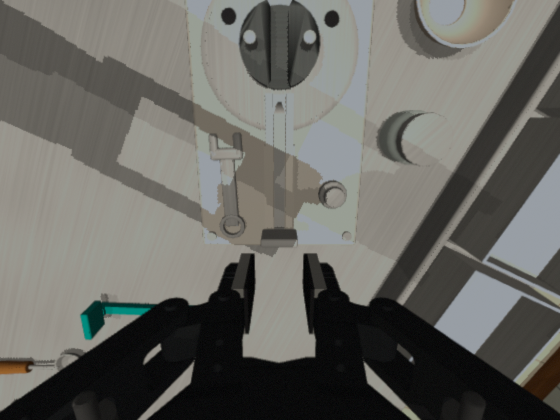

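After the turn the pegs are level at (250,37) and (310,37). The slot and channel are both vertical, and the peg line is at 24.95° against 25.1° for the carrier, so they line up within 1°. The tab is at (280,237). Next I go behind the tab with the fingers shut, descend clear of it, then check.

```bash
python3 -m jog '[{"tx":-0.25,"ty":0,"tz":0,"ax":0,"ay":0,"az":0,"hand":0},{"tx":-0.5,"ty":0,"tz":0.1,"ax":0,"ay":0,"az":0,"hand":0},{"tx":-0.58,"ty":0,"tz":0.25,"ax":0,"ay":0,"az":0,"hand":0},{"tx":-0.58,"ty":0,"tz":0.45,"ax":0,"ay":0,"az":0,"hand":0},{"tx":-0.58,"ty":0,"tz":0.6,"ax":0,"ay":0,"az":0,"hand":0}]'; python3 -m jog '[{"tx":0,"ty":0,"tz":0.2,"ax":0,"ay":0,"az":0,"hand":0},{"tx":0,"ty":0,"tz":0.4,"ax":0,"ay":0,"az":0,"hand":0},{"tx":0,"ty":0,"tz":0.55,"ax":0,"ay":0,"az":0,"hand":0},{"tx":0,"ty":0,"tz":0.6,"ax":0,"ay":0,"az":0,"hand":0},{"tx":0,"ty":0,"tz":0.6,"ax":0,"ay":0,"az":0,"hand":0}]'; python3 - <<'E'
from bench import *
from meas import *
for n in("wrist","side"):
    s=snapshot(n); cv2.imwrite(f"pics/{n}3.png",cv2.cvtColor(s["pixels"],cv2.COLOR_RGB2BGR)[(0 if n=="wrist" else 120):(420 if n=="wrist" else 320)])
q=sense(); print(q['tool_pos'],q['tcp_rot'],q['finger_gap'])
E
```

```text
time: 4.17
tool_pos: [633.5, -66.5, 307.6]
tcp_rot: [-179.9, -0.1, 115.1]
ft_force: [-1.2, -0.0, -0.9]
finger_gap: -0.3
time: 4.58
tool_pos: [632.2, -65.4, 216.9]
tcp_rot: [-179.7, -0.2, 115.2]
ft_force: [-0.4, 0.7, -0.3]
finger_gap: -0.2
[634.24451707 -66.24817066 221.29822   ] [1.79965777e+02 1.98801637e-02 1.15131638e+02] -0.08233938717756767
```

View pics/wrist3.png

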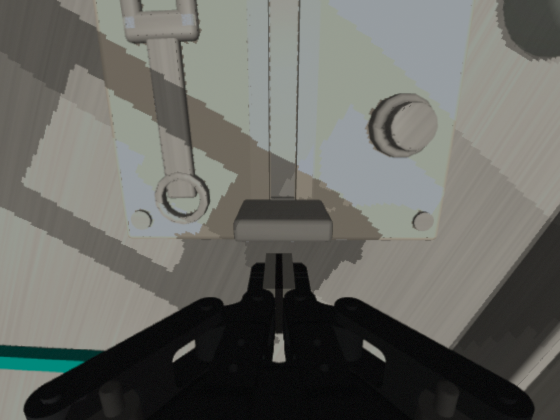

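View pics/side3.png

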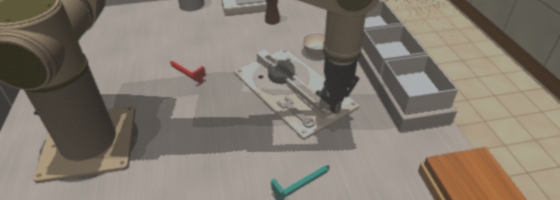

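The shut fingertips are centred behind the tab in the wrist view: fingers at (280,270), tab at (283,220), with about 20 mm of free gap and tips at z ≈ 48. Now I push along tool +x.

```bash
python3 -m jog '[{"tx":0.08,"ty":0,"tz":0,"ax":0,"ay":0,"az":0,"hand":0},{"tx":0.14,"ty":0,"tz":0,"ax":0,"ay":0,"az":0,"hand":0},{"tx":0.2,"ty":0,"tz":0,"ax":0,"ay":0,"az":0,"hand":0},{"tx":0.26,"ty":0,"tz":0,"ax":0,"ay":0,"az":0,"hand":0},{"tx":0.32,"ty":0,"tz":0,"ax":0,"ay":0,"az":0,"hand":0}]'; python3 -m jog '[{"tx":0.06,"ty":0,"tz":0,"ax":0,"ay":0,"az":0,"hand":0},{"tx":0.12,"ty":0,"tz":0,"ax":0,"ay":0,"az":0,"hand":0},{"tx":0.18,"ty":0,"tz":0,"ax":0,"ay":0,"az":0,"hand":0},{"tx":0.22,"ty":0,"tz":0,"ax":0,"ay":0,"az":0,"hand":0},{"tx":0.22,"ty":0,"tz":0,"ax":0,"ay":0,"az":0,"hand":0}]'; python3 - <<'E'
from bench import *
from meas import *
for n in("wrist",):
    s=snapshot(n); cv2.imwrite(f"pics/{n}4.png",cv2.cvtColor(s["pixels"],cv2.COLOR_RGB2BGR)); measure(s)
q=sense(); print(q['tool_pos'],q['tcp_rot'],q['finger_gap'],q['ft_force'])
E
```

```text
time: 5.1
tool_pos: [614.0, -23.0, 222.1]
tcp_rot: [179.8, 0.1, 115.1]
ft_force: [2.5, -3.8, 3.8]
finger_gap: 0.1
time: 5.52
tool_pos: [599.0, 7.8, 220.3]
tcp_rot: [-180.0, -0.0, 115.1]
ft_force: [0.3, -0.6, 0.8]
finger_gap: 0.1
comp [ 230  245   94   46 3315] [591.3  21.9  75.7] rect [592.2  19.8] [40.2 15.9] 25.4
[598.82915031   7.46076127 219.74424188] [-1.79932482e+02 -8.99317295e-02  1.15125905e+02] 0.017014964628015338 [ 0.8957214   0.26695751 -0.04414903]
```

View pics/wrist4.png

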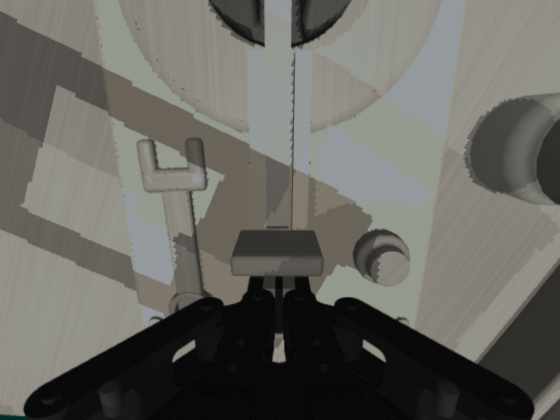

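The bar is about 60 mm along, the nose has entered the disc (the bar runs straight into it at (278,20)), and the side forces are near zero. About 69 mm remains.

```bash
python3 -m jog '[{"tx":0.06,"ty":0,"tz":0,"ax":0,"ay":0,"az":0,"hand":0},{"tx":0.12,"ty":0,"tz":0,"ax":0,"ay":0,"az":0,"hand":0},{"tx":0.18,"ty":0,"tz":0,"ax":0,"ay":0,"az":0,"hand":0},{"tx":0.24,"ty":0,"tz":0,"ax":0,"ay":0,"az":0,"hand":0},{"tx":0.3,"ty":0,"tz":0,"ax":0,"ay":0,"az":0,"hand":0}]'; python3 -m jog '[{"tx":0.03,"ty":0,"tz":0,"ax":0,"ay":0,"az":0,"hand":0},{"tx":0.05,"ty":0,"tz":0,"ax":0,"ay":0,"az":0,"hand":0},{"tx":0.07,"ty":0,"tz":0,"ax":0,"ay":0,"az":0,"hand":0},{"tx":0.09,"ty":0,"tz":0,"ax":0,"ay":0,"az":0,"hand":0},{"tx":0.1,"ty":0,"tz":0,"ax":0,"ay":0,"az":0,"hand":0}]'
```

```text
time: 5.98
tool_pos: [579.9, 48.0, 220.0]
tcp_rot: [-180.0, -0.0, 115.1]
ft_force: [2.0, -2.4, 0.9]
finger_gap: -0.0
time: 6.4
tool_pos: [574.0, 60.9, 220.1]
tcp_rot: [-180.0, -0.0, 115.1]
ft_force: [0.5, -2.1, -0.8]
finger_gap: 0.1
```

```bash
python3 -m jog '[{"tx":0.015,"ty":0,"tz":0,"ax":0,"ay":0,"az":0,"hand":0},{"tx":0.03,"ty":0,"tz":0,"ax":0,"ay":0,"az":0,"hand":0},{"tx":0.04,"ty":0,"tz":0,"ax":0,"ay":0,"az":0,"hand":0},{"tx":0.05,"ty":0,"tz":0,"ax":0,"ay":0,"az":0,"hand":0},{"tx":0.05,"ty":0,"tz":0,"ax":0,"ay":0,"az":0,"hand":0}]'; python3 -m jog '[{"tx":0.008,"ty":0,"tz":0,"ax":0,"ay":0,"az":0,"hand":0},{"tx":0.012,"ty":0,"tz":0,"ax":0,"ay":0,"az":0,"hand":0},{"tx":0.012,"ty":0,"tz":0,"ax":0,"ay":0,"az":0,"hand":0}]'
```

```text
time: 6.82
tool_pos: [570.9, 67.7, 220.2]
tcp_rot: [-180.0, -0.0, 115.1]
ft_force: [1.2, -0.3, 0.2]
finger_gap: -0.2
time: 7.07
tool_pos: [570.2, 69.1, 220.3]
tcp_rot: [180.0, -0.0, 115.1]
ft_force: [0.7, -1.3, -0.4]
finger_gap: 0.2
```

```bash
python3 -m jog '[{"tx":0.007,"ty":0,"tz":0,"ax":0,"ay":0,"az":0,"hand":0},{"tx":0.014,"ty":0,"tz":0,"ax":0,"ay":0,"az":0,"hand":0},{"tx":0.014,"ty":0,"tz":0,"ax":0,"ay":0,"az":0,"hand":0}]'; python3 -m jog '[{"tx":0.007,"ty":0,"tz":0,"ax":0,"ay":0,"az":0,"hand":0},{"tx":0.01,"ty":0,"tz":0,"ax":0,"ay":0,"az":0,"hand":0},{"tx":0.01,"ty":0,"tz":0,"ax":0,"ay":0,"az":0,"hand":0}]'
```

```text
time: 7.32
tool_pos: [569.8, 70.5, 220.7]
tcp_rot: [180.0, 0.1, 115.1]
ft_force: [2.8, -5.1, -0.6]
finger_gap: -0.2
time: 7.57
tool_pos: [569.7, 71.0, 221.2]
tcp_rot: [179.9, 0.2, 115.0]
ft_force: [4.0, -10.1, 0.2]
finger_gap: 0.6
```

The force rises to 11 N and the motion stalls at the expected place, so the nose has met the end wall. I'll back off, rise and check.

```bash
python3 -m jog '[{"tx":-0.06,"ty":0,"tz":0,"ax":0,"ay":0,"az":0,"hand":0},{"tx":-0.2,"ty":0,"tz":0,"ax":0,"ay":0,"az":0,"hand":0},{"tx":-0.3,"ty":0,"tz":-0.2,"ax":0,"ay":0,"az":0,"hand":0},{"tx":-0.3,"ty":0,"tz":-0.5,"ax":0,"ay":0,"az":0,"hand":0},{"tx":-0.3,"ty":0,"tz":-0.75,"ax":0,"ay":0,"az":0,"hand":0}]'; python3 -m jog '[{"tx":0,"ty":0,"tz":-0.25,"ax":0,"ay":0,"az":0,"hand":0},{"tx":0,"ty":0,"tz":-0.4,"ax":0,"ay":0,"az":0,"hand":0},{"tx":0,"ty":0,"tz":-0.4,"ax":0,"ay":0,"az":0,"hand":0},{"tx":0,"ty":0,"tz":-0.4,"ax":0,"ay":0,"az":0,"hand":0}]'; python3 - <<'E'
from bench import *
from meas import *
s=snapshot("wrist"); pickle.dump(s,open("wrist5.pkl","wb"))
cv2.imwrite("pics/wrist5.png",cv2.cvtColor(s["pixels"],cv2.COLOR_RGB2BGR))
X=measure(s); q=sense(); print(q['tool_pos'],q['tcp_rot'],q['ft_force'])
a=np.radians(115.1);u=np.array([np.cos(a),np.sin(a)]);v=np.array([np.sin(a),-np.cos(a)])
D=X[...,:2]-np.array([534.8,144.8]); cy=D@u;cx=D@v; Z=X[...,2]
# height profile along centre line
for y in range(-80,100,4):
    m=(abs(cx)<2.5)&(abs(cy-y)<2); print(y,round(float(np.nanmedian(Z[m])),1),end=' | ')
E
```

```text
time: 7.98
tool_pos: [587.3, 30.6, 332.5]
tcp_rot: [-179.8, -0.1, 115.0]
ft_force: [0.4, 0.9, 0.1]
finger_gap: -0.4
time: 8.32
tool_pos: [588.4, 31.5, 395.2]
tcp_rot: [179.8, 0.1, 115.1]
ft_force: [0.1, -0.6, -1.3]
finger_gap: 0.0
comp [241  54  13  15 156] [510.2 133.5  71. ] rect [510.1 133.5] [11.  11.7] 24.2
comp [301  54  13  15 155] [559.1 156.3  71. ] rect [559.1 156.5] [10.9 11.8] 25.9
comp [544 109  16  30 242] [801.6 210.   72.4] rect [803.5 210.6] [14.8 28.4] 39.0
comp [256 132  43  11 456] [563.1  84.7  77.3] rect [562.8  84.5] [40.   9.3] 25.1
comp [398 136  52  46 884] [706.5 127.9  67. ] rect [705.9 127.5] [52.5 45.2] 25.1
comp [ 452  140   99  129 1688] [799.8 123.2  74.4] rect [799.8 119.1] [150.8   3.9] 89.8
comp [408 270 136  60 943] [819.4   6.5  74.4] rect [846.1  22.3] [154.3  69.4] 32.2
comp [486 275  74  33 467] [911.2  56.3  73.7] rect [885.8  49.4] [99.1 34.5] 21.2
comp [484 318  53  55 811] [926.9 -18.1  74.2] rect [926.9 -20. ] [ 4.9 84.6] 0.1
[587.8124406   31.53800998 392.86988396] [ 1.79967196e+02 -8.09511471e-03  1.15069216e+02] [ 0.74948308 -0.23028451  0.01418528]
-80 28.1 | -76 27.7 | -72 77.3 | -68 77.8 | -64 77.1 | -60 39.8 | -56 39.0 | -52 39.4 | -48 39.5 | -44 39.3 | -40 39.4 | -36 39.2 | -32 39.3 | -28 38.8 | -24 39.1 | -20 39.1 | -16 39.1 | -12 38.6 | -8 39.2 | -4 39.0 | 0 39.1 | 4 38.8 | 8 39.0 | 12 38.6 | 16 38.9 | 20 38.6 | 24 38.3 | 28 38.8 | 32 39.0 | 36 38.7 | 40 39.0 | 44 38.4 | 48 38.5 | 52 38.4 | 56 38.2 | 60 38.3 | 64 nan | 68 nan | 72 nan | 76 nan | 80 nan | 84 nan | 88 nan | 92 nan | 96 nan |
  return np.nanmean(a, axis, out=out, keepdims=keepdims)
```

View pics/wrist5.png

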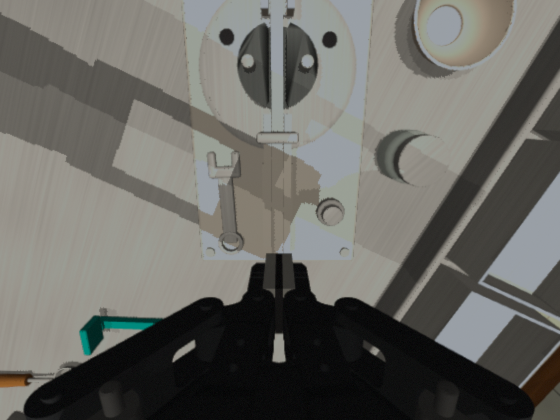

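The pegs at (248,61) and (307,61) put the slot at 25.0° against 25.1° for the carrier. The tab at (278,137) lies within about 2 mm of its home position, but the keeper is cut off at the top edge. I'll move forward at height to look at the nose and end wall.

```bash
python3 -m jog '[{"tx":0.2,"ty":0,"tz":0,"ax":0,"ay":0,"az":0,"hand":0},{"tx":0.4,"ty":0,"tz":0,"ax":0,"ay":0,"az":0,"hand":0},{"tx":0.5,"ty":0,"tz":0,"ax":0,"ay":0,"az":0,"hand":0},{"tx":0.5,"ty":0,"tz":0,"ax":0,"ay":0,"az":0,"hand":0},{"tx":0.5,"ty":0,"tz":0,"ax":0,"ay":0,"az":0,"hand":0}]'; python3 - <<'E'
from bench import *
from meas import *
s=snapshot("wrist"); 
im=cv2.cvtColor(s["pixels"],cv2.COLOR_RGB2BGR)[30:230,180:380]
cv2.imwrite("pics/crop6.png",cv2.resize(im,None,fx=3,fy=3,interpolation=cv2.INTER_CUBIC))
X=measure(s); q=sense(); print(q['tool_pos'],q['tcp_rot'],q['ft_force'])
a=np.radians(115.1);u=np.array([np.cos(a),np.sin(a)]);v=np.array([np.sin(a),-np.cos(a)])
D=X[...,:2]-np.array([534.8,144.8]); cy=D@u;cx=D@v; Z=X[...,2]
for y in range(40,100,3):
    m=(abs(cx)<1.8)&(abs(cy-y)<1.5); print(y,round(float(np.nanmedian(Z[m])),1),end=' | ')
E
```

```text
time: 8.78
tool_pos: [555.5, 100.1, 391.2]
tcp_rot: [-179.9, -0.0, 115.2]
ft_force: [0.7, -1.0, -0.2]
finger_gap: -0.0
comp [247 141  12  13 122] [510.1 134.4  71.3] rect [510.4 134.1] [10.6 11.6] 23.4
comp [302 141  13  13 122] [558.7 157.   71.1] rect [558.8 156.9] [10.7 11.1] 71.0
comp [533 170  27  50 501] [801.3 220.1  73.6] rect [805.7 217.3] [27.1 53.4] 37.8
comp [261 208  39  13 467] [562.6  85.3  76.1] rect [563.4  84.3] [39.2 10.8] 25.3
comp [395 211  48  45 776] [707.7 126.   67. ] rect [707.5 126.4] [50.3 50.7] 63.5
comp [ 445  214   93  117 1624] [799.9 123.5  74.5] rect [800.4 119.1] [150.4   5.5] 89.8
comp [480 320  80  45 835] [912.1  63.7  74. ] rect [896.4  55.7] [104.9  49.9] 33.2
comp [433 329  29  16 221] [804.9  30.2  73.9] rect [807.5  31.7] [28.1 13.9] 35.7
comp [507 378  15   9  40] [926.6   9.9  76. ] rect [926.5   9.8] [9.3 3. ] 83.5
[555.89871805  99.389414   391.57320193] [-1.79895035e+02 -7.41659076e-03  1.15117507e+02] [ 0.16290756 -0.05614042  0.3851764 ]
40 38.6 | 43 38.4 | 46 38.5 | 49 38.4 | 52 39.1 | 55 38.4 | 58 38.5 | 61 38.1 | 64 38.7 | 67 38.0 | 70 38.4 | 73 38.4 | 76 38.4 | 79 45.7 | 82 45.9 | 85 45.4 | 88 45.0 | 91 45.4 | 94 45.4 | 97 45.5 |
```

View pics/crop6.png

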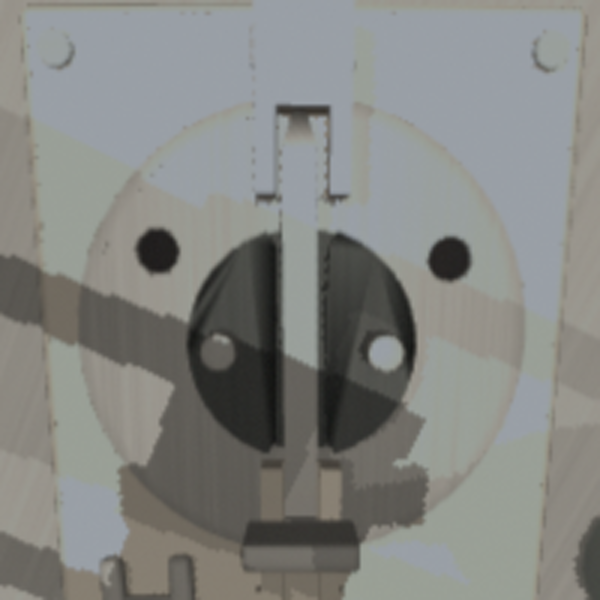

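The bar's taper ends at the keeper's end wall, at crop (302,112). The height profile goes from bar top (38) straight to wall top (45) at y ≈ 77–78 with no gap. The hand is about 140 mm above everything, so I'm handing in.

```bash
python3 -c "
from bench import *
print(hand_in())"
```

```text
the job is handed in; nothing more can be done
None
```

The bar is fully home in the keeper and the job is handed in, at about 9 s on the robot's clock; no verdict was reported. I closed the fingertips lightly on the disc's two pegs, turned it 30° clockwise into line and opened. Then I pushed the bar's tab with shut fingers until the nose met the keeper's end wall, where the force rose to about 11 N.

**Final checks:**
- **Slot:** 25.0° against 25.1° for the carrier, well inside the limit.
- **Nose:** the depth profile shows no gap between the nose and the end wall, at y ≈ 77–78 mm.
- **Bar:** it lies flat and on the centre line.
- **Other things:** the wrench, nut, bowl and jar looked undisturbed. I did not check the mug, spoon or mill at the end, but the hand never went near them.
- **Hand:** clear, with the fingertips about 140 mm above the tallest part of the job, and wrist force near zero.

**Disagreements:** different views placed the disc axis and the tab 1–2 mm apart, which fits the stated camera calibration. The first move command was refused for missing keys, and nothing moved.

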